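# Fit the grinding head and click the splash guard shut

### The job

Get the glass grinder ready for use: set the steel grinding head on the grinder's spindle, down on its shoulder, and then slide the clear guard over it until the catch clicks and keeps it shut. Push only as hard as the click needs, without ramming the guard into the rubber buffer behind the catch, leave the solder spool and the cork block where they stand, and let go of everything.

Things in the scene. Friction and masses are not known exactly. Their poses are not given: they have to be found in the camera images.
- machine: Bench glass grinder, a fixed grey box 170 mm (its x) by 360 mm (its y), 65 mm high, on the bench; origin at the centre of its underside, z up. Its flat top (deck) carries the spindle at x 0, y +70 mm, a clear guard that slides along its +y to shut, and near the +y end a dark steel catch block (36 by 40 mm, 52 mm high, its brass knob up to 68 mm) at x +45 mm, y about +120 to +160 mm.
- spindle_seat (a point): Point on the spindle's axis, on the shoulder (26 mm across, 6 mm high) on which the head rests. Axes as the machine's. Above the shoulder the spindle is 11 mm across and straight for 18 mm, then tapers to a blunt tip 24 mm above the shoulder.
- wheel: Grinding head: an upright steel tube 42 mm across, 30 mm high, with a 15 mm bore right through, about 0.16 kg; origin at the centre of its underside. It stands on the bench to the left of the grinder, in one of three places that it shares with the spool and the cork block. Fitted on the spindle and resting on the shoulder, its origin is at the spindle seat.
- guard_handle (a point): Middle of the top of the guard's handle, a black upright fin 14 mm thick (machine's y), 50 mm wide (machine's x), 32 mm high, on top of the hood. Axes as the machine's. The fin is pushed towards the machine's +y to shut the guard.
- hood_edge (a point): Middle of the top of the hood's leading (+y) edge. Axes as the machine's. The hood, a clear plastic box open below and at this end, is 110 mm long (y) and 140 mm wide (x), its top 52 mm above the deck; the fin's middle is 85 mm behind (-y of) this edge. A steel tongue 14 mm wide juts 30 mm ahead of this edge, at x +45 mm, 16 to 36 mm above the deck.
- guard (a joint): Slide of the guard (m): 0 fully open, 0 to 0.03 at the start. Sliding takes 1 to 2 N. Some 16 mm before home the tongue's ramp lifts the catch's roller and the push climbs from 3 to about 7 N, then falls away (the click). Let go on the ramp, the guard slips back. Caught, it rests at 0.116 to 0.144: the catch block is adjustable along y by 14 mm either way, differs each time and is not measured.
- pawl (a joint): How far the spring roller of the catch is lifted (m): 0 at rest, up to about 0.006 on top of the tooth, and about 0.003 when it sits in the notch behind the tooth with the guard caught. The brass knob on the catch block rises with it. Spring 1 N/mm with 5 N preload.
- buffer (a joint): How far the rubber buffer in the catch block is pressed by the tongue (m): 0 at rest. The guard just touches it (0 to 0.4 mm) when caught; it gives 1 mm for every 12 N. Pressed deeper than 1.7 mm (20 N) counts as ramming.
- spool: Aluminium solder spool, upright, flanges 44 mm across, 46 mm high; origin at the centre of its underside. Not to be moved.
- block: Cork block 45 by 40 mm, 30 mm high; origin at the centre of its underside. Not to be moved.
Not all that is in view belongs to the job. Leave any blue or purple look-alike of the wheel alone.

How it is judged:
On the way, in this order (a step that is already met when the one before it is completed fails the run):
1. the grinding head is seated on the spindle and let go while the guard is still open (horizontal distance between wheel and spindle_seat below 0.004 m and z of wheel in the frame of spindle_seat below 0.003 m and angle between wheel's own z axis and vertical below 0.1 rad and contact force between the fingers and wheel below 0.3 N and value of joint guard below 0.08 m), for 0.2 s.
2. the guard is shut, the catch's roller has dropped into the notch, and the guard is let go (value of joint guard above 0.11 m and value of joint pawl between 0.002 and 0.0042 m and velocity of joint guard below 0.01 m/s and contact force between the fingers and guard below 0.3 N), for 0.3 s.
At the end, for the whole second after the job is handed in: The guard stays shut by itself at rest, slid more than 110 mm with the catch's roller down in the notch (lifted 2 to 4.2 mm), and the grinding head sits upright on the spindle within 4 mm sideways and 3 mm of its shoulder (value of joint guard above 0.11 m and value of joint pawl between 0.002 and 0.0042 m and velocity of joint guard between -0.01 and 0.01 m/s and horizontal distance between wheel and spindle_seat below 0.004 m and z of wheel in the frame of spindle_seat below 0.003 m and angle between wheel's own z axis and vertical below 0.1 rad); the robot touches nothing.
It fails at once if the guard is rammed: the rubber buffer is pressed deeper than 1.7 mm (20 N) (value of joint buffer above 0.0017 m).
It fails at once if the solder spool is moved more than 20 mm (distance of spool from where it was at the start of the episode above 0.02 m).
It fails at once if the cork block is moved more than 20 mm (distance of block from where it was at the start of the episode above 0.02 m).
It also fails if it takes over 62 s, if anything falls off the work surface, if the arm or the gripper's body presses on something with over 40 N, if the wrist force passes 120 N, or if a joint passes its speed limit or range.

### The arm

A 6-joint arm with a two-finger parallel gripper is mounted at the origin on the work surface. World frame = base frame: x ahead of the robot, y to its left, z up, the work surface at z = 0. Lengths are in m, angles in rad, forces in N, time in s.
With the tool pointing down it reaches from about 0.375 to 0.9 m from the base axis. Payload 3.1 kg.
Tool frame: the origin (TCP) lies at the very end of the fingers, on their centre line; the grasp point (between the pads) lies 19 mm behind it; x points along the fingers, y is the direction in which the jaws open and shut, and the axes are right-handed (so a half turn about x gives the same grasp; the last joint's range is limited). The gripper opens to 85 mm and grips with 20 to 120 N. Pads are 22 mm wide; open, the fingers measure 114 mm over their backs; the gripper's body (76 mm by 85 mm) begins 54 mm behind the grasp point. The pads swing forward as they close: fully open they stand 13 mm farther back than shut.
Start: joints at [1.038, 0.527, 1.433, -0, 1.181, -0.178], TCP at [0.217, 0.586, 0.231] pointing down, gripper open.
Joint ranges: [-3.08, 3.08], [-0.75, 2.2], [0.22, 2.44], [-1.43, 4.57], [0, 2.65], [-2.85, 2.85]. Speed limits (rad/s): [2.79, 2.79, 3.14, 3.14, 3.14, 3.14].

### API

Orientations are given as a unit quaternion [x, y, z, w].
In Python, from station import sense, snapshot, camera_model, sign_off gives the robot as it stands.
- The arm moves only by the tool step_arm, never from a script. Its argument "increments" is one flat list of numbers, 5 for each row, row after row: the shift along the tool's x, y, z in units of 60 mm (1.0 is 60 mm), then the turn about the tool's x in units of 5 degrees (1.0 is 5 degrees), then the closure, from 0 (fully open) to 1 (shut). A call has exactly 5 rows; each row is the pose to reach, as a shift and turn from the pose measured when the call began, along the tool's axes at that moment; what a row does not reach only later rows make up. A row lasts 1/8 s, in which the tool goes at most 62.5 mm and 10.7 degrees, less where a joint would pass 70% of its speed; a pose out of reach is approached as far as the arm can. A call with a gripper value outside its range is refused whole. The fingers move at their own pace and stop on an object; "grip_force" is the grip in N (left out, the last holds). Time passes only in rows, so rows that repeat a pose let the fingers close, or fill a call up. It gives the time, the measured TCP pose, the force and the opening at its end, in the units of the state.
- sense(): the state, without advancing time (a new reading comes with each control period).
- snapshot(name): name is "scene" or "top"; returns the picture (384x512x3 uint8, blue, green, red); there is no depth.
- camera_model(name): a dict with "vertical_fov" (degrees; the focal length in pixels is half the picture's height over the tangent of half this angle, whatever the lens; pixels are square), "cx", "cy" (the principal point, pixels), "D" ([k1, k2, p1, p2, k3] as OpenCV has them; the pictures are not rectified), "R" (3x3) and "t" (3): a world point X has camera coordinates R X + t. Camera axes: x right, y down, z forward; pixel columns grow to the right and rows downward; lengths in m; the calibration is good to about 2 mm. A picture is of the moment at which its call begins. camera_model takes no time and is no camera call.
- sign_off(): hands the job in, once; it reports no verdict.
The state is a dict: "t": time; "q": joint angles; "qd": joint speeds; "tau": joint torques, N m; "tcp_pos": TCP position; "tool_rot": TCP orientation; "force": force on the tool from outside, world axes, zero at the start; "ft_torque": the same for the moment, N m; "finger_gap": opening from 0.0 (shut) to 1.0 (fully open).
Only numpy, scipy, OpenCV 4.12 (cv2) and the standard library are available. Lean on these libraries where they do the work, as an engineer would, in place of code of your own. Each camera call takes 0.05 s, during which the arm holds its last target. There are 200 camera calls.

## Working session

There is one attempt and no reset: what is moved stays moved. The work goes in short steps, Python scripts to look and compute and a tool call to move; the robot and the scene stay as the last step left them, time stands still between calls to the robot, and variables do not carry over. Pictures are saved under pics/ and viewed, about 8 in all and at most 12, crops included, and the job is handed in when it is done.

Besides the shell and the picture viewer there is one more tool, called after "Emit:" by a JSON object that holds its "fn" and its "kwargs". step_arm: Moves the arm, as the interface text tells. Its arguments: {"type":"object","properties":{"increments":{"type":"array","items":{"type":"number"}},"grip_force":{"type":"number"}},"required":["increments"]}

```bash
mkdir -p pics; cat > h.py <<'E'
import numpy as np, cv2
from scipy.spatial.transform import Rotation as Ro
from station import sense, snapshot, camera_model, sign_off
def K(n):
    m=camera_model(n); f=192/np.tan(np.radians(m["vertical_fov"])/2)
    return np.array([[f,0,m["cx"]],[0,f,m["cy"]],[0,0,1.]]),np.array(m["D"],float),np.array(m["R"]),np.array(m["t"])
def ray(n,uv):
    k,d,R,t=K(n); p=cv2.undistortPoints(np.array(uv,float).reshape(-1,1,2),k,d).reshape(-1,2)
    return -R.T@t, np.c_[p,np.ones(len(p))]@R
def onz(n,uv,z):
    c,v=ray(n,uv); return c+v*((z-c[2])/v[:,2])[:,None]
def proj(n,X):
    k,d,R,t=K(n); return cv2.projectPoints(np.array(X,float).reshape(-1,1,3),cv2.Rodrigues(R)[0],t,k,d)[0].reshape(-1,2)
def two(a,b):
    A=[];B=[]
    for n,uv in(("scene",a),("top",b)):
        c,v=ray(n,[uv]);v=v[0]/np.linalg.norm(v[0]);P=np.eye(3)-np.outer(v,v);A.append(P);B.append(P@c)
    x=np.linalg.lstsq(np.vstack(A),np.hstack(B),rcond=None)[0]; return x,np.linalg.norm(np.vstack(A)@x-np.hstack(B))
def rel(p):
    s=sense(); return Ro.from_quat(s["tool_rot"]).inv().apply(np.array(p)-s["tcp_pos"])/0.06
E
python3 - <<'E'
from h import *
for n in("scene","top"):
    cv2.imwrite(f"pics/{n}0.png",snapshot(n)); k,d,R,t=K(n); print(n,k[0,0],d,(-R.T@t).round(3),R.round(2).tolist())
s=sense();print({k:np.round(v,3) for k,v in s.items()}); print(Ro.from_quat(s["tool_rot"]).as_matrix().round(3))
E
```

```text
scene 494.18180520140135 [-0.09903532  0.          0.          0.          0.        ] [1.184 0.26  0.996] [[-0.25, 0.97, -0.01], [0.75, 0.19, -0.63], [-0.61, -0.16, -0.78]]
top 458.2560677527962 [-0.05738695  0.          0.          0.          0.        ] [0.407 0.083 1.246] [[-0.01, -1.0, -0.01], [-1.0, 0.01, -0.08], [0.08, 0.01, -1.0]]
{'t': np.float64(0.1), 'q': array([ 1.037,  0.528,  1.434,  0.   ,  1.181, -0.179]), 'qd': array([-0.001, -0.002, -0.003, -0.   , -0.001,  0.001]), 'tau': array([ 1.0000e-03, -4.4331e+01, -1.7859e+01, -0.0000e+00,  4.0000e-03,
        0.0000e+00]), 'tcp_pos': array([0.217, 0.586, 0.23 ]), 'tool_rot': array([ 0.124,  0.696, -0.125,  0.696]), 'force': array([-0.362,  0.215,  0.374]), 'ft_torque': array([ 0.048,  0.02 , -0.021]), 'finger_gap': np.float64(0.999)}
[[-0.001  0.347  0.938]
 [-0.002  0.938 -0.347]
 [-1.    -0.002 -0.   ]]
```

View pics/scene0.png

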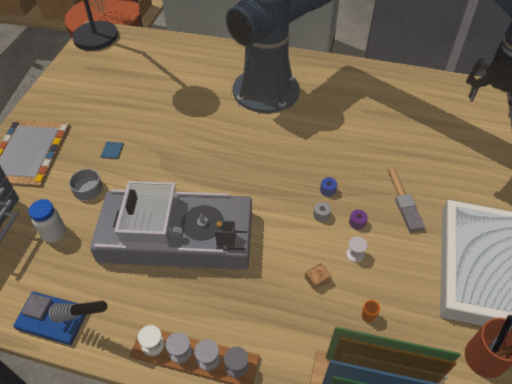

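View pics/top0.png

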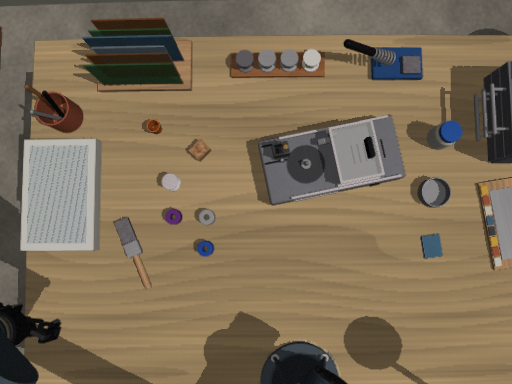

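The scene camera shows the grinder at about (175,228) and the steel head at (322,212). The top camera shows the spindle at (306,163), the head at (206,217) and the catch at about (275,150). Next I'll take enlarged crops.

```bash
python3 - <<'E'
from h import *
T=cv2.imread("pics/top0.png");S=cv2.imread("pics/scene0.png")
def crop(I,x,y,w,h,s): return cv2.resize(I[y:y+h,x:x+w],None,fx=s,fy=s,interpolation=cv2.INTER_CUBIC)
cv2.imwrite("pics/c1.png",crop(T,250,108,160,104,5))
a=crop(S,88,175,172,100,4);cv2.imwrite("pics/c2.png",a)
# wheel masks: grey blob near guess
for n,I,(x,y) in(("scene",S,(322,212)),("top",T,(206,217))):
    r=14;c=I[y-r:y+r,x-r:x+r].astype(int);sat=c.max(2)-c.min(2)
    m=((sat<28)).astype(np.uint8);cs,_=cv2.findContours(m,0,1);k=max(cs,key=cv2.contourArea)
    print(n,cv2.fitEllipse(k),cv2.boundingRect(k),np.array(cv2.fitEllipse(k)[0])+[x-r,y-r])
    print('\n'.join(''.join('#' if v else '.' for v in q) for q in m))
E
```

```text
scene ((13.731132507324219, 13.509217262268066), (16.750640869140625, 19.4829044342041), 4.035760402679443) (5, 4, 18, 20) [321.73113251 211.50921726]
............................
............................
............................
............................
............#####...........
.........##########.........
........############........
.......##############.......
.......###############......
......#################.....
......#################.....
......#################.....
......#################.....
......#################.....
......################......
.....##################.....
......################......
......################......
......################......
......################......
.......##############.......
........############........
.........###########........
............#####...........
............................
............................
............................
............................
top ((14.30545711517334, 13.612360954284668), (15.071413040161133, 15.954141616821289), 104.683837890625) (6, 6, 17, 16) [206.30545712 216.61236095]
............................
............................
............................
............................
............................
............................
............#####...........
..........#########.........
.........############.......
........#############.......
.......###############......
.......################.....
.......#######..#######.....
.......#######...######.....
......#######....######.....
......########..#######.....
.......################.....
.......################.....
........##############......
.........############.......
..........##########........
............######..........
............................
............................
............................
............................
............................
............................
```

View pics/c1.png

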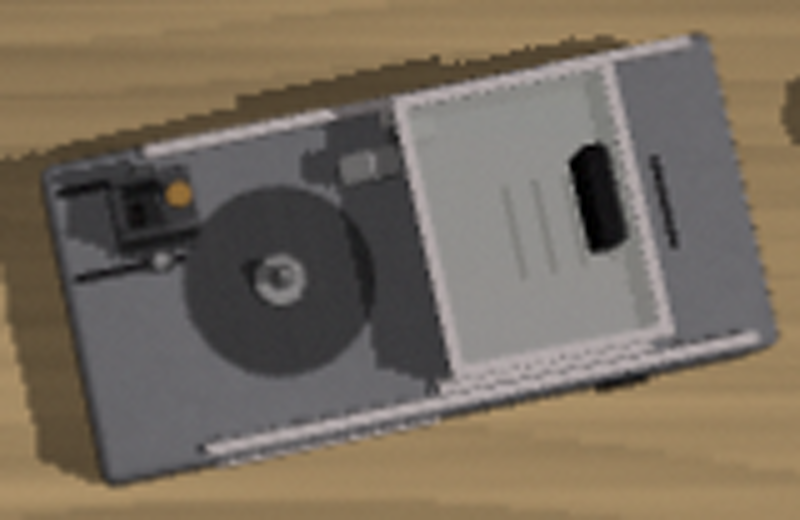

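View pics/c2.png

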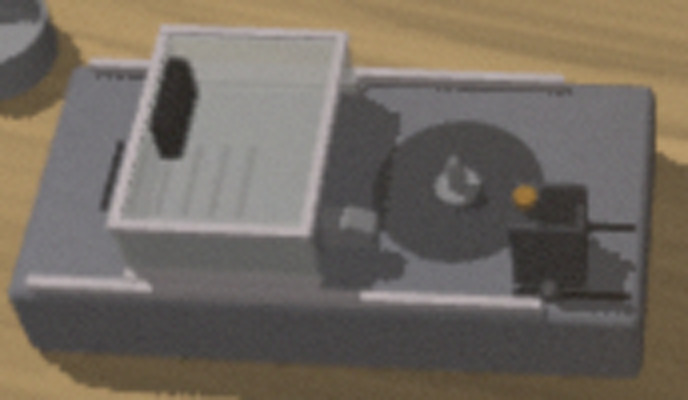

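The c1 crop shows the shoulder at (281,279) and deck corners at (45,172), (108,485), (775,345) and (700,38). The fin is at about (600,200), and the hood's leading edge runs from (395,100) to (455,380). The c2 crop shows the shoulder at about (459,187) and the catch at (550,245).

```bash
python3 - <<'E'
from h import *
c1=lambda *p:np.array(p)/5+[250-.4,108-.4]
c2=lambda *p:np.array(p)/4+[88-.4,175-.4]
C=onz("top",[c1(45,168),c1(108,487),c1(777,345),c1(703,36)],0.065);print("corners",C.round(4).tolist(), C.mean(0))
l=np.linalg.norm(np.diff(C,axis=0),axis=1);print(l)
for a,b in((3,0),(2,1)):
    d=C[b]-C[a];print("yaw",np.degrees(np.arctan2(-d[0],d[1])))
for a,b in((0,1),(3,2)):
    d=C[a]-C[b];print("yaw",np.degrees(np.arctan2(d[1],d[0])))
print("shoulder top",onz("top",[c1(281,279)],.071),"scene",onz("scene",[c2(459,187)],.071))
E1=onz("top",[c1(395,100),c1(452,382)],.117);d=E1[0]-E1[1];print("hood edge",E1.mean(0),np.linalg.norm(d),np.degrees(np.arctan2(d[1],d[0])))
print("fin top",onz("top",[c1(592,198)],.149), "scene",onz("scene",[c2(180,108)],.149))
# wheel: silhouettes centre of a cylinder ~ mid height
print("wheel",onz("top",[(206.3,216.5),(206.3,216.2)],.015),onz("scene",[(321.7,211.5)],.015),"bore top",onz("top",[(205.5,216.4)],.03))
E
```

```text
corners [[0.6324, 0.1043, 0.065], [0.4655, 0.0729, 0.065], [0.5365, -0.275, 0.065], [0.7, -0.2417, 0.065]] [ 0.58358079 -0.08486534  0.065     ]
[0.16979937 0.35510498 0.16687228]
yaw 11.05864996796386
yaw 11.53124134438582
yaw 10.673533247482942
yaw 11.532753779144288
shoulder top [[ 0.57204986 -0.01732945  0.071     ]] scene [[ 0.57286491 -0.01889958  0.071     ]]
hood edge [ 0.58450775 -0.08451048  0.117     ] 0.14408593743483789 10.161596332161007
fin top [[ 0.59953804 -0.16192328  0.149     ]] scene [[ 0.61096696 -0.16041362  0.149     ]]
wheel [[0.43824645 0.24727397 0.015     ]
 [0.43905295 0.24727558 0.015     ]] [[0.43641386 0.24209034 0.015     ]] bore top [[0.43815068 0.24740714 0.03      ]]
```

Emit:
{"fn": "step_arm", "kwargs": {"increments": [1.2,-4.05,5.43,3,0.3,1.2,-4.05,5.43,3,0.3,1.2,-4.05,5.43,3,0.3,1.2,-4.05,5.43,3,0.3,1.2,-4.05,5.43,3,0.3]}}

```text
t: 0.72
tcp_pos: [0.3847, 0.326, 0.176]
tool_rot: [0.214, 0.674, -0.215, 0.674]
force: [0.9, 0.2, -1.0]
finger_gap: 0.699
```

```bash
cat > r.py <<'E'
from h import *; import sys
s=sense();M=Ro.from_quat(s["tool_rot"]).as_matrix();print(round(s["t"],2),"tcp",np.round(s["tcp_pos"],4),"F",np.round(s["force"],1),"gap",round(s["finger_gap"],3),"ang",np.degrees(np.arctan2(M[1,1],M[0,1])).round(2),"q6",np.round(s["q"][5],2))
if len(sys.argv)>3: print("rel",rel(list(map(float,sys.argv[1:4]))).round(3))
E
python3 r.py .438 .245 .1
```

```text
0.72 tcp [0.3847 0.326  0.176 ] F [ 0.9  0.2 -1. ] gap 0.699 ang 54.69 q6 -0.47
rel [ 1.268 -0.585  1.504]
```

Emit:
{"fn": "step_arm", "kwargs": {"increments": [0.6,-0.3,0.75,0,0.3,1.27,-0.58,1.5,0,0.3,1.27,-0.58,1.5,0,0.3,1.27,-0.58,1.5,0,0.3,1.27,-0.58,1.5,0,0.3]}}

```text
t: 1.35
tcp_pos: [0.4378, 0.2466, 0.1008]
tool_rot: [0.214, 0.674, -0.214, 0.674]
force: [-0.7, -0.5, -0.6]
finger_gap: 0.699
```

```bash
python3 r.py .438 .245 .006; python3 - <<'E'
from h import *
o=[]
for n,(x,y) in(("scene",(322,212)),("top",(206,217))):
    I=snapshot(n);o.append(cv2.resize(I[y-40:y+40,x-40:x+40],None,fx=5,fy=5,interpolation=cv2.INTER_CUBIC))
cv2.imwrite("pics/w1.png",np.hstack(o))
E
```

```text
1.35 tcp [0.4378 0.2466 0.1008] F [-0.7 -0.5 -0.6] gap 0.699 ang 54.8 q6 -0.66
rel [ 1.58  -0.019  0.016]
```

View pics/w1.png

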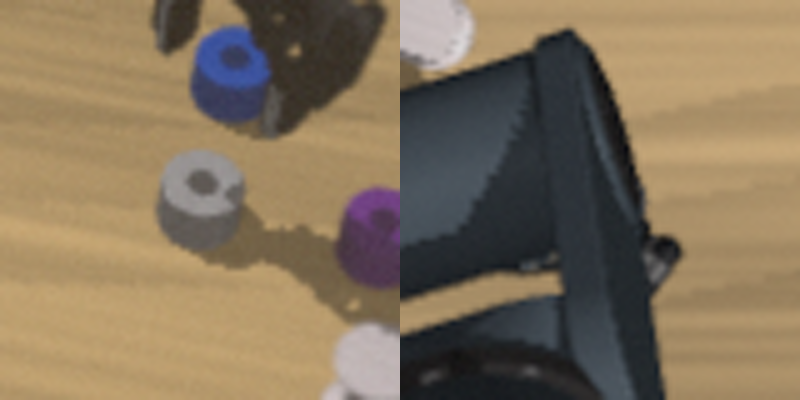

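The scene crop shows the steel head at (200,198), clear of the fingers and of the two look-alikes. I'll descend now.

Emit:
{"fn": "step_arm", "kwargs": {"increments": [0.8,-0.02,0.02,0,0.3,1.58,-0.02,0.02,0,0.3,1.58,-0.02,0.02,0,0.3,1.58,-0.02,0.02,0,0.6,1.58,-0.02,0.02,0,0.6], "grip_force": 20}}

```text
t: 2.08
tcp_pos: [0.4393, 0.2455, 0.0081]
tool_rot: [0.214, 0.673, -0.213, 0.676]
force: [0.9, -1.4, -2.4]
finger_gap: 0.486
```

```bash
python3 r.py .438 .245 .006
```

```text
2.08 tcp [0.4393 0.2455 0.0081] F [ 0.9 -1.4 -2.4] gap 0.486 ang 54.86 q6 -0.67
rel [ 0.035 -0.02  -0.013]
```

Emit:
{"fn": "step_arm", "kwargs": {"increments": [0,0,0,0,0.3,0,0,0,0,0.3,0,0,0,-2,0.3,0,0,0,-4,0.3,0,0,0,-6,0.3]}}

```text
t: 2.7
tcp_pos: [0.4396, 0.2456, 0.0086]
tool_rot: [0.03, 0.705, -0.03, 0.708]
force: [0.8, -0.4, 0.1]
finger_gap: 0.702
```

Emit:
{"fn": "step_arm", "kwargs": {"increments": [0,0,0,-2,0.3,0,0,0,-4,0.3,0,0,0,-6,0.3,0,0,0,-8,0.3,0,0,0,-10,0.3]}}

```text
t: 3.32
tcp_pos: [0.4399, 0.2456, 0.009]
tool_rot: [-0.274, 0.65, 0.273, 0.654]
force: [0.2, 0.6, 0.4]
finger_gap: 0.701
```

```bash
python3 r.py .4393 .2455 .007
```

```text
3.33 tcp [0.4399 0.2456 0.009 ] F [0.2 0.6 0.4] gap 0.701 ang 135.49 q6 -2.07
rel [ 0.034  0.007 -0.008]
```

Emit:
{"fn": "step_arm", "kwargs": {"increments": [0.04,0,0,0,0.6,0.04,0,0,0,0.7,0.04,0,0,0,0.7,0.04,0,0,0,0.7,0.04,0,0,0,0.7], "grip_force": 40}}

```text
t: 3.95
tcp_pos: [0.4403, 0.2457, 0.0072]
tool_rot: [-0.273, 0.65, 0.272, 0.655]
force: [-0.3, -0.8, 5.5]
finger_gap: 0.474
```

Emit:
{"fn": "step_arm", "kwargs": {"increments": [-0.5,0,0,0,0.7,-1.2,0,0,0,0.7,-2.0,0,0,0,0.7,-2.5,0,0,0,0.7,-2.5,0,0,0,0.7]}}

```text
t: 4.58
tcp_pos: [0.4404, 0.246, 0.1589]
tool_rot: [-0.273, 0.648, 0.271, 0.657]
force: [0.3, -0.9, -2.5]
finger_gap: 0.475
```

```bash
python3 r.py .5722 -.018 .16
```

```text
4.58 tcp [0.4404 0.246  0.1589] F [ 0.3 -0.9 -2.5] gap 0.475 ang 135.29 q6 -2.07
rel [-1.000e-03 -4.656e+00 -1.582e+00]
```

Emit:
{"fn": "step_arm", "kwargs": {"increments": [0,-0.9,-0.3,1,0.7,0,-1.8,-0.6,2.5,0.7,0,-2.7,-0.9,4,0.7,0,-3.6,-1.2,5.5,0.7,0,-4.2,-1.4,6.8,0.7]}}

```text
t: 5.2
tcp_pos: [0.5604, 0.0065, 0.1574]
tool_rot: [-0.066, 0.701, 0.068, 0.707]
force: [-0.5, 0.5, -2.2]
finger_gap: 0.475
```

```bash
python3 r.py .5722 -.018 .13
```

```text
5.2 tcp [0.5604 0.0065 0.1574] F [-0.5  0.5 -2.2] gap 0.475 ang 100.89 q6 -1.95
rel [ 0.458 -0.439  0.112]
```

Emit:
{"fn": "step_arm", "kwargs": {"increments": [0.2,-0.22,0.05,0,0.7,0.6,-0.44,0.11,0,0.7,0.7,-0.44,0.11,0,0.7,0.7,-0.44,0.11,0,0.7,0.7,-0.44,0.11,0,0.7]}}

```text
t: 5.82
tcp_pos: [0.572, -0.017, 0.1157]
tool_rot: [-0.067, 0.701, 0.068, 0.707]
force: [0.5, 0.2, -1.6]
finger_gap: 0.473
```

```bash
python3 r.py .5722 -.018 .078; python3 - <<'E'
from h import *
s=sense()
I=snapshot("scene");print(proj("scene",[s["tcp_pos"],[.5722,-.018,.095],[.5722,-.018,.071]]))
cv2.imwrite("pics/w2.png",cv2.resize(I[150:270,120:270],None,fx=5,fy=5,interpolation=cv2.INTER_CUBIC))
E
```

```text
5.83 tcp [ 0.572  -0.017   0.1157] F [ 0.5  0.2 -1.6] gap 0.473 ang 100.97 q6 -1.99
rel [ 0.629 -0.017 -0.006]
[[201.55862493 209.55004254]
 [201.91226546 215.0320575 ]
 [202.80955099 221.19860383]]
```

View pics/w2.png

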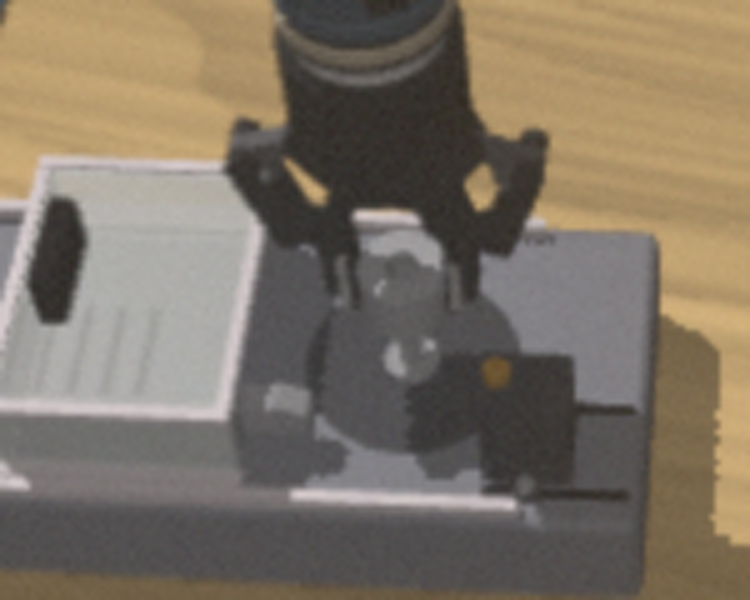

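The head hangs between the fingers at crop (400,270) and the shoulder shows at (411,357). I'll overlay the expected outlines.

```bash
python3 - <<'E'
from h import *
s=sense();p=s["tcp_pos"]
I=snapshot("scene");x0,y0,f=170,180,10
C=cv2.resize(I[y0:y0+60,x0:x0+70],None,fx=f,fy=f,interpolation=cv2.INTER_CUBIC)
th=np.linspace(0,2*np.pi,60)
for c,r,z,col in((p,.021,p[2]-.007,(0,0,255)),(p,.021,p[2]+.023,(0,255,0)),((.5722,-.018),.013,.071,(255,0,0)),((.5722,-.018),.0025,.095,(0,255,255))):
    q=proj("scene",np.c_[c[0]+r*np.cos(th),c[1]+r*np.sin(th),0*th+z])
    cv2.polylines(C,[((q-[x0,y0]+.5)*f).astype(int)],True,col,1)
cv2.imwrite("pics/w3.png",C)
E
```

```text
(no output)
```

View pics/w3.png

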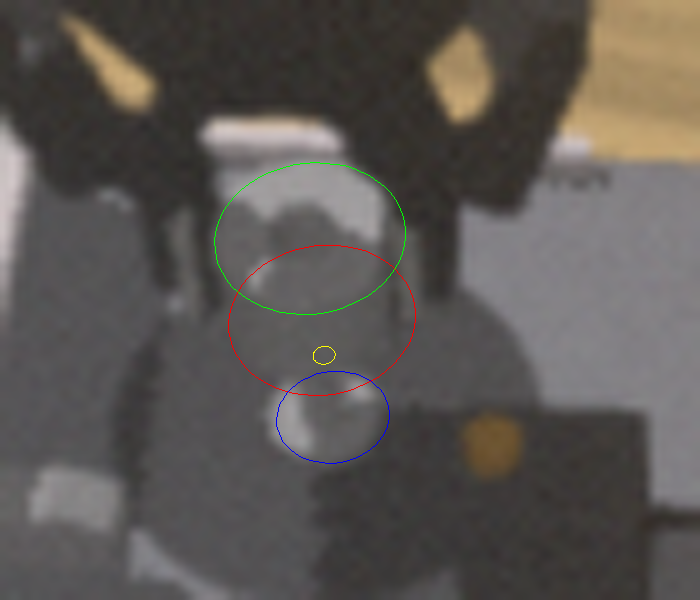

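Emit:
{"fn": "step_arm", "kwargs": {"increments": [0,-0.01,0.02,0,0.7,0.1,-0.01,0.02,0,0.7,0.2,-0.01,0.02,0,0.7,0.27,-0.01,0.02,0,0.7,0.33,-0.01,0.02,0,0.7]}}

```text
t: 6.55
tcp_pos: [0.5738, -0.0177, 0.0959]
tool_rot: [-0.067, 0.7, 0.068, 0.707]
force: [-0.6, 0.2, -1.6]
finger_gap: 0.474
```

```bash
python3 r.py .5735 -.0175 .078
```

```text
6.55 tcp [ 0.5738 -0.0177  0.0959] F [-0.6  0.2 -1.6] gap 0.474 ang 100.95 q6 -1.99
rel [ 0.298  0.004 -0.007]
```

Nothing has touched at wheel bottom z = 0.089, which is 6 mm below the spindle tip, so the bore is over it. I'll go on down.

Emit:
{"fn": "step_arm", "kwargs": {"increments": [0.05,0,0,0,0.7,0.1,0,0,0,0.7,0.15,0,0,0,0.7,0.2,0,0,0,0.7,0.22,0,0,0,0.7]}}

```text
t: 7.18
tcp_pos: [0.5738, -0.0176, 0.0825]
tool_rot: [-0.067, 0.7, 0.068, 0.707]
force: [-0.4, 0.5, -2.6]
finger_gap: 0.47
```

```bash
python3 r.py .5735 -.0175 .078
```

```text
7.17 tcp [ 0.5738 -0.0176  0.0825] F [-0.4  0.5 -2.6] gap 0.47 ang 100.95 q6 -1.99
rel [ 0.074  0.003 -0.005]
```

Emit:
{"fn": "step_arm", "kwargs": {"increments": [0.02,0,0,0,0.7,0.04,0,0,0,0.7,0.06,0,0,0,0.7,0.08,0,0,0,0.7,0.08,0,0,0,0.7]}}

```text
t: 7.8
tcp_pos: [0.574, -0.0176, 0.0783]
tool_rot: [-0.067, 0.7, 0.068, 0.707]
force: [-1.2, 0.5, 4.1]
finger_gap: 0.475
```

```bash
python3 r.py .5735 -.0175 .078
```

```text
7.8 tcp [ 0.574  -0.0176  0.0783] F [-1.2  0.5  4.1] gap 0.475 ang 100.95 q6 -1.99
rel [ 0.004  0.003 -0.007]
```

It made contact at exactly the expected height. I'll release it and back up.

Emit:
{"fn": "step_arm", "kwargs": {"increments": [0,0,0,0,0.3,0,0,0,0,0.3,0,0,0,0,0.3,0,0,0,0,0.3,0,0,0,0,0.3]}}

```text
t: 8.43
tcp_pos: [0.574, -0.0176, 0.0782]
tool_rot: [-0.067, 0.7, 0.068, 0.707]
force: [0.1, 0.6, -0.0]
finger_gap: 0.698
```

Emit:
{"fn": "step_arm", "kwargs": {"increments": [-0.3,0,0,0,0.3,-0.8,0,0,0,0.3,-1.5,0,0,0,0.3,-2.2,0,0,0,0.3,-2.5,0,0,0,0.5]}}

```text
t: 9.05
tcp_pos: [0.5737, -0.0182, 0.231]
tool_rot: [-0.067, 0.699, 0.068, 0.709]
force: [0.2, -0.3, -1.0]
finger_gap: 0.509
```

```bash
python3 - <<'E'
from h import *
n="scene";I=snapshot(n);x0,y0,f=100,170,5
C=cv2.resize(I[y0:y0+110,x0:x0+160],None,fx=f,fy=f,interpolation=cv2.INTER_CUBIC)
th=np.linspace(0,2*np.pi,60)
for z in(.071,.101):
    q=proj(n,np.c_[.573+.021*np.cos(th),-.0185+.021*np.sin(th),0*th+z]);cv2.polylines(C,[((q-[x0,y0]+.5)*f).astype(int)],True,(0,0,255),1)
cv2.imwrite("pics/w4.png",C)
E
python3 r.py .59 -.23 .2
```

```text
9.1 tcp [ 0.5745 -0.0184  0.2325] F [ 0.5 -0.1  0.9] gap 0.498 ang 100.96 q6 -1.99
rel [ 0.543 -3.511 -0.427]
```

View pics/w4.png

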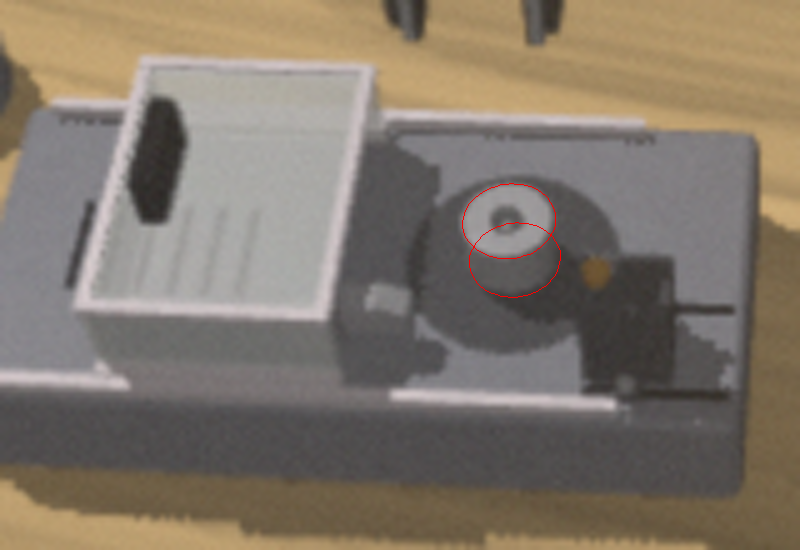

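The picture shows the head seated, with the red predicted outlines on it at (509,240), and the fin at about (158,160). I'll shut the fingers and go behind the fin, staying high.

Emit:
{"fn": "step_arm", "kwargs": {"increments": [0,-0.9,0,0,1,0,-1.8,0,0,1,0.2,-2.7,0,0,1,0.4,-3.25,0,0,1,0.5,-3.25,0,0,1]}}

```text
t: 9.72
tcp_pos: [0.6117, -0.2123, 0.2011]
tool_rot: [-0.066, 0.698, 0.066, 0.71]
force: [0.2, 1.1, 0.3]
finger_gap: 0.003
```

```bash
python3 r.py .6117 -.211 .128
```

```text
9.72 tcp [ 0.6117 -0.2123  0.2011] F [0.2 1.1 0.3] gap 0.003 ang 100.75 q6 -2.27
rel [ 1.217  0.024 -0.014]
```

Emit:
{"fn": "step_arm", "kwargs": {"increments": [0.6,0,0,0,1,1.0,0,0,0,1,1.2,0,0,0,1,1.2,0,0,0,1,1.2,0,0,0,1]}}

```text
t: 10.35
tcp_pos: [0.6135, -0.2122, 0.1301]
tool_rot: [-0.067, 0.698, 0.066, 0.71]
force: [0.2, 0.1, 0.7]
finger_gap: 0.004
```

```bash
python3 r.py .6117 -.211 .128;  python3 - <<'E'
from h import *
o=[]
for n,x0,y0 in(("scene",95,150),("top",290,90)):
    I=snapshot(n);o.append(cv2.resize(I[y0:y0+110,x0:x0+100],None,fx=4,fy=4,interpolation=cv2.INTER_CUBIC))
cv2.imwrite("pics/g1.png",np.hstack(o))
E
```

```text
10.35 tcp [ 0.6135 -0.2122  0.1301] F [0.2 0.1 0.7] gap 0.004 ang 100.78 q6 -2.27
rel [ 0.035  0.025 -0.027]
```

View pics/g1.png

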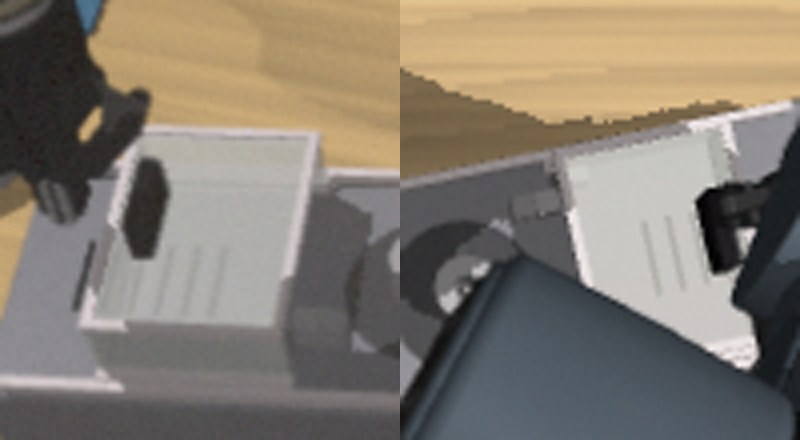

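The fingers are behind the fin, at left (65,205), with the fin at (145,210), and well aligned with it. I'll push forward gently.

Emit:
{"fn": "step_arm", "kwargs": {"increments": [0,0.1,0,0,1,0,0.2,0,0,1,0,0.3,0,0,1,0,0.4,0,0,1,0,0.5,0,0,1]}}

```text
t: 11.08
tcp_pos: [0.608, -0.1829, 0.1304]
tool_rot: [-0.067, 0.698, 0.066, 0.71]
force: [0.1, -1.6, 0.4]
finger_gap: 0.002
```

```bash
python3 r.py .5735 -.0177 .13
```

```text
11.07 tcp [ 0.608  -0.1829  0.1304] F [ 0.1 -1.6  0.4] gap 0.002 ang 100.79 q6 -2.24
rel [-0.006  2.813 -0.049]
```

Emit:
{"fn": "step_arm", "kwargs": {"increments": [0,0.16,0,0,1,0,0.32,0,0,1,0,0.48,0,0,1,0,0.64,0,0,1,0,0.8,0,0,1]}}

```text
t: 11.7
tcp_pos: [0.5988, -0.1351, 0.1302]
tool_rot: [-0.067, 0.698, 0.066, 0.71]
force: [-0.3, -1.8, -0.1]
finger_gap: -0.003
```

Emit:
{"fn": "step_arm", "kwargs": {"increments": [0,0.04,0,0,1,0,0.1,0,0,1,0,0.16,0,0,1,0,0.22,0,0,1,0,0.25,0,0,1]}}

```text
t: 12.32
tcp_pos: [0.5959, -0.1202, 0.1301]
tool_rot: [-0.067, 0.698, 0.066, 0.71]
force: [-1.0, -1.3, -0.2]
finger_gap: -0.002
```

```bash
python3 r.py .5735 -.0177 .13;  python3 - <<'E'
from h import *
o=[]
for n,x0,y0 in(("scene",120,160),("top",250,90)):
    I=snapshot(n);o.append(cv2.resize(I[y0:y0+120,x0:x0+133],None,fx=3,fy=4,interpolation=cv2.INTER_CUBIC) if 0 else cv2.resize(I[y0:y0+120,x0:x0+133],None,fx=3,fy=3,interpolation=cv2.INTER_CUBIC))
cv2.imwrite("pics/g2.png",np.hstack(o))
E
```

```text
12.32 tcp [ 0.5959 -0.1202  0.1301] F [-1.  -1.3 -0.2] gap -0.002 ang 100.79 q6 -2.15
rel [-0.006  1.747 -0.047]
```

View pics/g2.png

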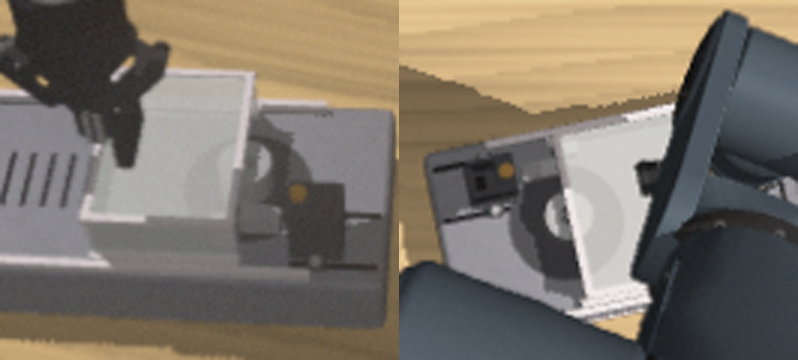

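The guard is moving with the fin (tongue tip at left (278,222), catch block at (317,222)), and the tongue has not yet reached the catch. I'll go on in small steps.

Emit:
{"fn": "step_arm", "kwargs": {"increments": [0,0.03,0,0,1,0,0.07,0,0,1,0,0.1,0,0,1,0,0.13,0,0,1,0,0.16,0,0,1]}}

```text
t: 13.05
tcp_pos: [0.5942, -0.1104, 0.1301]
tool_rot: [-0.067, 0.698, 0.066, 0.71]
force: [-0.7, -0.7, 0.5]
finger_gap: 0.002
```

Emit:
{"fn": "step_arm", "kwargs": {"increments": [0,0.02,0,0,1,0,0.04,0,0,1,0,0.06,0,0,1,0,0.08,0,0,1,0,0.1,0,0,1]}}

```text
t: 13.68
tcp_pos: [0.593, -0.1045, 0.1301]
tool_rot: [-0.067, 0.698, 0.066, 0.71]
force: [-0.6, -1.4, -0.2]
finger_gap: -0.0
```

Emit:
{"fn": "step_arm", "kwargs": {"increments": [0,0.02,0,0,1,0,0.04,0,0,1,0,0.06,0,0,1,0,0.08,0,0,1,0,0.1,0,0,1]}}

```text
t: 14.3
tcp_pos: [0.5921, -0.0996, 0.1301]
tool_rot: [-0.068, 0.698, 0.065, 0.71]
force: [-1.7, -5.6, -0.5]
finger_gap: -0.0
```

Emit:
{"fn": "step_arm", "kwargs": {"increments": [0,0.01,0,0,1,0,0.03,0,0,1,0,0.04,0,0,1,0,0.06,0,0,1,0,0.07,0,0,1]}}

```text
t: 14.92
tcp_pos: [0.5915, -0.0966, 0.1301]
tool_rot: [-0.069, 0.697, 0.065, 0.71]
force: [-1.2, -5.9, -0.9]
finger_gap: -0.002
```

Emit:
{"fn": "step_arm", "kwargs": {"increments": [0,0.02,0,0,1,0,0.03,0,0,1,0,0.04,0,0,1,0,0.06,0,0,1,0,0.07,0,0,1]}}

```text
t: 15.55
tcp_pos: [0.591, -0.0939, 0.1302]
tool_rot: [-0.07, 0.697, 0.064, 0.71]
force: [-0.3, -7.8, -1.4]
finger_gap: 0.0
```

Emit:
{"fn": "step_arm", "kwargs": {"increments": [0,0.02,0,0,1,0,0.03,0,0,1,0,0.04,0,0,1,0,0.05,0,0,1,0,0.05,0,0,1]}}

```text
t: 16.18
tcp_pos: [0.5902, -0.0899, 0.13]
tool_rot: [-0.069, 0.697, 0.065, 0.71]
force: [-0.7, -0.3, 0.2]
finger_gap: -0.002
```

The force fell away at y = -0.090, so the tongue is over the tooth. I'll inch on and feel for the end of travel.

Emit:
{"fn": "step_arm", "kwargs": {"increments": [0,0.01,0,0,1,0,0.02,0,0,1,0,0.02,0,0,1,0,0.03,0,0,1,0,0.03,0,0,1]}}

```text
t: 16.8
tcp_pos: [0.5901, -0.0888, 0.1301]
tool_rot: [-0.069, 0.697, 0.064, 0.711]
force: [-0.1, -5.4, -0.5]
finger_gap: 0.002
```

```bash
python3 r.py;  cat > knob.py <<'E'
from h import *
def kn(I,n):
    h=cv2.cvtColor(I,cv2.COLOR_BGR2HSV);m=np.zeros(I.shape[:2],np.uint8)
    x,y=(219,224) if n=="scene" else (286,146)
    m[y-10:y+8,x-8:x+9]=1
    w=m*((h[...,1]>120)&(h[...,2]>60))*np.clip(h[...,1].astype(float)-100,0,None)
    r,c=np.nonzero(w);return (np.average(c,weights=w[r,c]).round(2),np.average(r,weights=w[r,c]).round(2),len(r)) if len(r) else None
for n in("scene","top"): print(n,kn(cv2.imread(f"pics/{n}0.png"),n),kn(snapshot(n),n))
E
python3 knob.py
```

```text
16.8 tcp [ 0.5901 -0.0888  0.1301] F [-0.1 -5.4 -0.5] gap 0.002 ang 100.83 q6 -2.1
scene (np.float64(218.82), np.float64(223.72), 21) (np.float64(218.56), np.float64(223.46), 9)
top (np.float64(285.21), np.float64(146.48), 18) (np.float64(285.39), np.float64(146.3), 16)
```

It now feels like a stiff stop at 5.4 N after 1.1 mm, which fits the click followed by buffer contact. I'll back off and check that the guard stays.

Emit:
{"fn": "step_arm", "kwargs": {"increments": [0,-0.05,0,0,1,0,-0.15,0,0,1,0,-0.3,0,0,1,0,-0.5,0,0,1,0,-0.5,0,0,1]}}

```text
t: 17.52
tcp_pos: [0.5963, -0.1195, 0.1304]
tool_rot: [-0.069, 0.697, 0.063, 0.711]
force: [0.3, 0.5, -0.5]
finger_gap: 0.001
```

```bash
python3 r.py; python3 knob.py; python3 - <<'E'
from h import *
o=[]
for n,x0,y0 in(("scene",130,165),("top",250,100)):
    I=snapshot(n);o.append(cv2.resize(I[y0:y0+110,x0:x0+100],None,fx=4,fy=4,interpolation=cv2.INTER_CUBIC))
cv2.imwrite("pics/g3.png",np.hstack(o))
E
```

```text
17.52 tcp [ 0.5963 -0.1195  0.1304] F [ 0.3  0.5 -0.5] gap 0.001 ang 100.74 q6 -2.14
scene (np.float64(218.82), np.float64(223.72), 21) (np.float64(218.89), np.float64(223.59), 10)
top (np.float64(285.21), np.float64(146.48), 18) (np.float64(285.33), np.float64(146.29), 17)
```

View pics/g3.png

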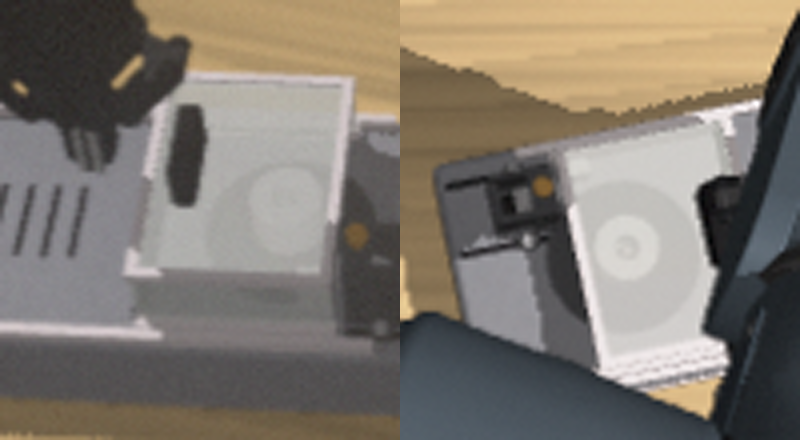

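The guard stayed forward after release: the fin is at left (187,155) and the head is visible under the hood. I'll confirm it didn't slip back by re-approaching to y ≈ -0.0905, where contact should not occur if it's caught.

Emit:
{"fn": "step_arm", "kwargs": {"increments": [0,0.15,0,0,1,0,0.3,0,0,1,0,0.42,0,0,1,0,0.47,0,0,1,0,0.48,0,0,1]}}

```text
t: 18.35
tcp_pos: [0.5901, -0.0894, 0.13]
tool_rot: [-0.069, 0.697, 0.064, 0.71]
force: [-0.0, -0.2, 0.3]
finger_gap: 0.002
```

```bash
python3 r.py; python3 - <<'E'
from h import *
from scipy.signal import correlate
E=onz("top",[(291.1,137.6),(300.4,195.1)],.117);print("edge",E.round(4),E.mean(0).round(4), "moved",np.linalg.norm(E.mean(0)-[.5845,-.0845,.117]))
A=[cv2.imread("pics/scene0.png"),snapshot("scene")];B=[cv2.imread("pics/top0.png"),snapshot("top")]
for P,x,y in((A,219,224),(B,286,146)):
    for I in P:
        c=I[y-6:y+6,x-5:x+6].astype(int);print(c[...,2]-c[...,0])
E
```

```text
18.35 tcp [ 0.5901 -0.0894  0.13  ] F [-0.  -0.2  0.3] gap 0.002 ang 100.86 q6 -2.1
edge [[0.6308 0.0223 0.117 ]
 [0.4868 0.0011 0.117 ]] [0.5588 0.0117 0.117 ] moved 0.09953787470275098
[[ 2  3  3  4  3  5  4  3  3 -1  0]
 [ 3  3  4  2  6  4  3  2  1  2 -1]
 [ 4  2  1  3  7  7  5  2  2  4  1]
 [ 4  4  5 15 42 45 33 13  5  2  2]
 [ 2  3 31 74 87 89 84 55 15  3  5]
 [ 0 10 56 86 93 94 92 73 24  7  4]
 [ 2  8 47 86 95 94 92 76 21  7  3]
 [ 1  6 31 72 87 89 72 44 16  3  6]
 [ 1  3 14 40 49 51 43 24 11  5  7]
 [ 4  0  6 13 26 26 22 11  5  5  7]
 [ 2  2  3  4  7  9  4  6  4  5  5]
 [ 3  3  2  1  0  3  5  3  5  6  5]]
[[ 4  6  6  7  6  6  5  7  7  6  5]
 [ 7  6  7  5  5  6  2  3  5  1  2]
 [ 5  7  6  8 18 16  9  6  4  2  3]
 [ 7  7 13 38 45 49 40 19  5  2  1]
 [ 5  8 31 47 55 53 54 32  7  5  6]
 [ 3  8 33 50 53 57 55 44 11  7  8]
 [ 6  7 25 45 52 57 55 45 12  5  4]
 [ 3  7 18 39 50 50 50 30 12  5  5]
 [ 4  5  7 24 39 45 33 14  4  6  4]
 [ 4  4  2  6 19 22 14  1  5  6  4]
 [ 4  4  5  5  4  5  6  2  3  4  4]
 [ 3  1  4  3  1  5  7  5  4  3  2]]
[[-3 -3 -3 -1 -1 -2 -2 -2 -1 -1 -3]
 [-1 -1 -2 -1 -2 -1 -2 -1 -3 -3 -2]
 [-1 -1 -2 -2 -1 -2 -3 -1 -3 -2 -2]
 [-1 -1 -1 -1 10  6  0 -2 -3 -3 -3]
 [ 0 -1  3 24 49 45 21  0 -3 -3 -3]
 [ 0  0 29 78 88 86 64 12 -3 -2 -2]
 [-1 -1 56 85 89 87 87 26 -3 -3 -2]
 [-1 -2 57 84 88 87 83 25 -2 -3  0]
 [-1 -1 29 70 79 80 56 13 -3 -1 -2]
 [ 0 -1 -1 15 27 28  8  0 -1 -3 -1]
 [ 1 -1 -1 -1 -2 -1 -1  1 -1 -2 -2]
 [ 1  1  0  0 -1 -1 -1 -1 -3 -3 -1]]
[[-1 -3 -2 -1 -1 -2  1  6  6  7  7]
 [-1 -1 -1  0 -2 -1  1  2  6  6  8]
 [ 0 -1  0 -2 -1  0 -1  0  4  6  8]
 [-1  0  0  7  9  6  2 -1  3  6  7]
 [-1  1  7 38 48 38 17  3  2  6  7]
 [ 0 -1 34 68 76 74 57 11  1  5  6]
 [ 0  0 43 71 75 75 75 22  1  5  8]
 [ 1  0 34 68 75 75 68 20  2  4  7]
 [ 2  0 16 51 65 66 42 10  1  2  6]
 [ 2  0 -2  5 19 18  3 -1  1  0  7]
 [ 2  1  0  0 -1 -1 -1 -1  2  0  6]
 [ 1  1 -1  0 -1 -2 -2 -2 -1 -2  3]]
```

There was no contact force at y = -0.0894 and the knob has risen about 0.6 px (roughly 2.5 mm), so the guard is caught. I'll back off and lift clear.

Emit:
{"fn": "step_arm", "kwargs": {"increments": [0,-0.2,0,0,1,0,-0.5,0,0,1,-0.5,-0.5,0,0,1,-1.2,-0.5,0,0,1,-2,-0.5,0,0,1]}}

```text
t: 19.08
tcp_pos: [0.5934, -0.1203, 0.2509]
tool_rot: [-0.069, 0.698, 0.064, 0.71]
force: [0.7, -0.9, 0.3]
finger_gap: -0.004
```

Emit:
{"fn": "step_arm", "kwargs": {"increments": [-0.2,0,0,0,1,-0.2,0,0,0,1,-0.2,0,0,0,1,-0.2,0,0,0,1,-0.2,0,0,0,1]}}

```text
t: 19.7
tcp_pos: [0.5927, -0.1201, 0.2617]
tool_rot: [-0.068, 0.698, 0.064, 0.709]
force: [-0.4, 0.7, -0.3]
finger_gap: -0.002
```

```bash
python3 r.py; python3 - <<'E'
from h import *
I=snapshot("scene");cv2.imwrite("pics/f.png",cv2.resize(I[140:290,100:300],None,fx=4,fy=4,interpolation=cv2.INTER_CUBIC))
A=cv2.imread("pics/scene0.png");d=cv2.absdiff(A,I)[235:300,300:375].max();print("spool/block diff",d)
E
```

```text
19.7 tcp [ 0.5927 -0.1201  0.2617] F [-0.4  0.7 -0.3] gap -0.002 ang 100.75 q6 -2.14
spool/block diff 76
```

View pics/f.png

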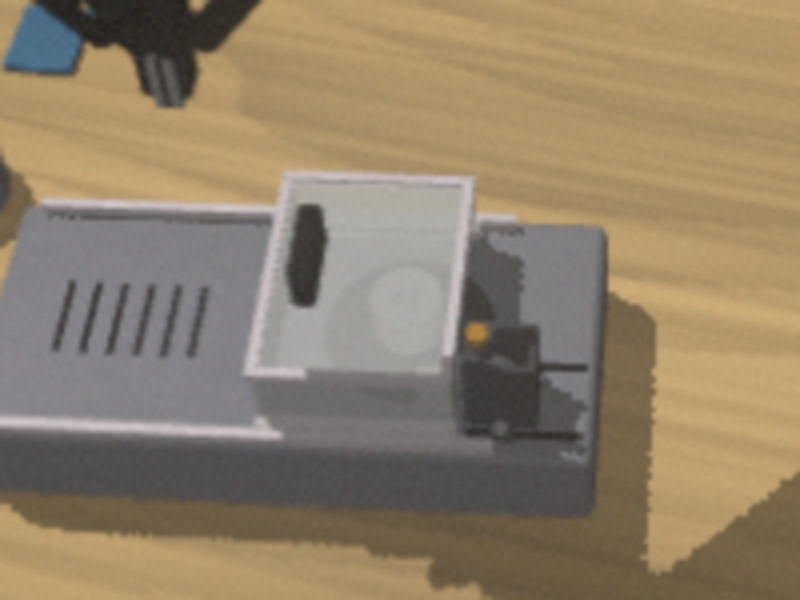

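The final view shows the guard against the catch at (470,360), the head under the hood at (405,305), and the arm clear. I'll check the knob and the spool and block positions, then sign off if they agree.

```bash
python3 knob.py; python3 - <<'E'
from h import *
from knob import kn
A=cv2.imread("pics/scene0.png");B=snapshot("scene");ok=kn(B,"scene")[1]<kn(A,"scene")[1]-.3
for x,y in((357,249),(318,276)):
    r=cv2.matchTemplate(B[y-25:y+25,x-25:x+25],A[y-15:y+15,x-15:x+15],cv2.TM_CCOEFF_NORMED);m=cv2.minMaxLoc(r);print("shift",np.array(m[3])-10,m[1]); ok=ok and abs(np.array(m[3])-10).max()<3
print(ok)
if ok: print(sign_off())
E
```

```text
scene (np.float64(218.82), np.float64(223.72), 21) (np.float64(218.75), np.float64(222.98), 21)
top (np.float64(285.21), np.float64(146.48), 18) (np.float64(285.14), np.float64(146.29), 19)
scene (np.float64(218.82), np.float64(223.72), 21) (np.float64(218.64), np.float64(222.95), 22)
top (np.float64(285.21), np.float64(146.48), 18) (np.float64(285.14), np.float64(146.29), 19)
shift [-2 10] 0.45394107699394226
shift [-1 -1] 0.46794557571411133
False
```

The knob has risen 0.75 px (about 3 mm), which matches the notch. The spool and block template match is unreliable, with correlation around 0.46 (probably the arm's shadow). I'll check them by blob in the images instead.

```bash
python3 - <<'E'
from h import *
for n,P in(("scene",((357,249),(318,276))),("top",((171,182),(198,150)))):
    o=cv2.imread(f"pics/{n}0.png");b=snapshot(n)
    for (x,y) in P:
        for I in(o,b):
            g=cv2.Canny(I[y-18:y+18,x-18:x+18],60,150);c=I[y,x];r,k=np.nonzero(g)
            print(n,(x,y),"colour",c,"edges box",k.min(),k.max(),r.min(),r.max(),len(r))
    # edge-image correlation is insensitive to shading
    for (x,y) in P:
        G=[cv2.magnitude(*[cv2.Sobel(np.log1p(cv2.cvtColor(I,6).astype(np.float32)),cv2.CV_32F,*d) for d in((1,0),(0,1))]) for I in(o,b)]
        r=cv2.matchTemplate(G[1][y-25:y+25,x-25:x+25],G[0][y-13:y+13,x-13:x+13],cv2.TM_CCOEFF_NORMED);m=cv2.minMaxLoc(r);print("shift",np.array(m[3])-12,m[1])
E
```

```text
scene (357, 249) colour [167 169 177] edges box 7 35 0 35 166
scene (357, 249) colour [115 117 125] edges box 0 35 0 31 132
scene (318, 276) colour [ 80 121 164] edges box 4 35 5 35 194
scene (318, 276) colour [ 61  89 116] edges box 0 17 13 35 76
shift [0 0] 0.2782556414604187
shift [0 0] 0.5085628032684326
top (171, 182) colour [164 164 173] edges box 3 27 7 26 93
top (171, 182) colour [142 142 149] edges box 8 35 9 35 91
top (198, 150) colour [ 62  93 126] edges box 5 31 7 29 190
top (198, 150) colour [ 52  77 104] edges box 9 35 0 29 146
shift [0 0] 0.37621253728866577
shift [0 0] 0.41627320647239685
```

Both objects show zero shift in both views, and the colours at their centres have only darkened, as the arm's shadow would do. I'll hand the job in.

```bash
python3 -c "
from h import *
print(sign_off())"
```

```text
the job is handed in; nothing more can be done
None
```

The grinding head is on the spindle and the guard is shut and caught. I handed the job in at about 20 s of the 62 s; no verdict was reported.

**Head:** I centred it by gripping it from two directions, then set it on the spindle. It made contact at the expected height (TCP z 0.078 m). In the picture afterwards its outline matched the one predicted for a seated head. It was released while the guard was still open.

**Guard:** I pushed the fin until the catch clicked.
- The push read about 8 N at most on the ramp, then fell to about 0.
- I then inched on and felt a 5.4 N stop, well under the 20 N ramming limit.
- After I backed off, the guard stayed put. On re-approaching to within 0.6 mm there was no contact force.
- The brass knob sits about 0.75 px higher, roughly 3 mm, which matches the roller in the notch.
- The slide itself can't be read directly. From the pictures the guard moved about 100 mm from its starting position.

**Spool and block:** The arm never touched them. My first check disagreed: a template match with poor correlation (about 0.46) gave a false shift of up to 10 px for the spool. A shading-independent check gave zero shift for both in both views, though its correlation was also low (0.28 to 0.51), probably because of the arm's shadow.

The arm ended clear of everything, with the fingers shut and empty.

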